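# Re-order a still life on its display stands

### The job

The three pieces of the still life stand on the wrong wooden stands. Change them round so that their tops come level: the tallest piece, the corked jar, on the lowest stand, the white beaker on the middle one and the ink pot on the highest, each upright in the middle of its stand. Stand one piece on the empty round cork mat while you change the others, tip nothing over, and leave the jar of brushes, the tape roll and the matchbox where they are.

Things in the scene. Friction and masses are not known exactly. Their poses are not given: they have to be found in the camera images.
- cork_jar: The tallest piece: a round clear glass jar of tiny shells with a cork, 54 mm across, 99 mm high; straight round body up to about 65 mm, then shoulder and cork (34 mm across, up to 99 mm). About 0.11 kg. At the start it stands near the middle of a stand that is not its own. The body's origin is the centre of its underside, z up.
- beaker: The middle piece: a plain white glazed open beaker, round, 60 mm across the rim, nearly straight sides, 75 mm high, hollow, about 0.17 kg; it can be gripped across the outside. At the start it stands near the middle of a stand that is not its own. The body's origin is the centre of its underside, z up.
- ink_pot: The lowest piece: a square grey-blue ink bottle with rounded edges, 52 mm across the flats, its flat faces square to its own x and y axes, shoulders at 44 mm; on top a round black ribbed cap 36 mm across from 44 to 60 mm. Cap and bottle are one piece. About 0.14 kg. At the start it stands near the middle of a stand that is not its own. The body's origin is the centre of its underside, z up.
- low_stand: The lowest and broadest turned pale-wood display stand, round, 120 mm across its flat top and its foot (slightly waisted between), 31 mm high; fixed. Its origin is the centre of its underside on the table, so its top is 31 mm above the origin, on the axis.
- mid_stand: The middle turned pale-wood display stand, round, 104 mm across its flat top and its foot (slightly waisted between), 55 mm high; fixed. Its origin is the centre of its underside on the table, so its top is 55 mm above the origin, on the axis.
- high_stand: The highest and narrowest turned pale-wood display stand, round, 88 mm across its flat top and its foot (slightly waisted between), 70 mm high; fixed. Its origin is the centre of its underside on the table, so its top is 70 mm above the origin, on the axis.
- cork_mat: Empty round mat of cork, 100 mm across, 6 mm thick, fixed flat on the table: the free spot. Its origin is the centre of its underside.
- brush_jar: Bystander, to be left alone: a glass jar full of paint brushes behind the stands, 220 mm high, loose. Its origin lies on the table within about 15 mm of the middle of the jar.
- tape_roll: Bystander, to be left alone: a roll of masking tape lying flat, 66 mm across, 19 mm high, loose. Its origin is the centre of its underside.
- matchbox: Bystander, to be left alone: a yellowish-brown matchbox lying flat, 37 x 52 x 14 mm, loose. Its origin is the centre of its underside.
Things that resemble listed ones, but are neither listed nor needed, are in the scene too. Leave any purple look-alike of the ink_pot alone.

How it is judged:
On the way:
1. one of the three pieces has been stood upright on the cork mat (within 30 mm of its centre) and let go (((horizontal distance between cork_jar and cork_mat below 0.03 m and z of cork_jar in the frame of cork_mat below 0.01 m and angle between cork_jar's own z axis and vertical below 0.1 rad and contact force between cork_jar and the fingers below 0.1 N) or (horizontal distance between beaker and cork_mat below 0.03 m and z of beaker in the frame of cork_mat below 0.01 m and angle between beaker's own z axis and vertical below 0.1 rad and contact force between beaker and the fingers below 0.1 N) or (horizontal distance between ink_pot and cork_mat below 0.03 m and z of ink_pot in the frame of cork_mat below 0.01 m and angle between ink_pot's own z axis and vertical below 0.1 rad and contact force between ink_pot and the fingers below 0.1 N))), for 0.2 s.
At the end, for the whole second after the job is handed in: The corked jar stands on the lowest stand, the beaker on the middle one and the ink pot on the highest, each within 15 mm of the centre of its stand, resting on its top (height within 4 mm), upright (within 0.1 rad), let go and at rest (horizontal distance between cork_jar and low_stand below 0.015 m and z of cork_jar in the frame of low_stand between 0.027 and 0.035 m and angle between each of cork_jar, beaker, ink_pot's own z axis and vertical below 0.1 rad and linear speed of each of cork_jar, beaker, ink_pot below 0.02 m/s and angular speed of each of cork_jar, beaker, ink_pot below 0.2 rad/s and contact force between each of cork_jar, beaker, ink_pot and the fingers below 0.1 N and horizontal distance between beaker and mid_stand below 0.015 m and z of beaker in the frame of mid_stand between 0.051 and 0.059 m and horizontal distance between ink_pot and high_stand below 0.015 m and z of ink_pot in the frame of high_stand between 0.066 and 0.074 m); the robot touches nothing.
It fails at once if one of the three pieces is tipped over (angle between any of cork_jar, beaker, ink_pot's own z axis and vertical above 0.6 rad).
It fails at once if a bystander (jar of brushes, tape roll, matchbox) is shifted by more than 20 mm (distance of any of brush_jar, tape_roll, matchbox from where it was at the start of the episode above 0.02 m).
It also fails if it takes over 118 s, if anything falls off the work surface, if the arm or the gripper's body presses on something with over 40 N, if the wrist force passes 120 N, or if a joint passes its speed limit or range.

### The arm

A 7-joint arm with a two-finger parallel gripper is mounted at the origin on a cart in front of the work surface, level with it; the furniture and walls round the work are solid. World frame = base frame: x ahead of the robot, y to its left, z up, the work surface at z = 0. Lengths are in m, angles in rad, forces in N, time in s.
With the tool pointing down it reaches from about 0.425 to 0.925 m from the base axis. Payload 6.8 kg.
Tool frame: the origin (TCP) lies at the very end of the fingers, on their centre line; the grasp point (between the pads) lies 19 mm behind it; z points along the fingers, y is the line along which they close (so a half turn about z gives the same grasp; the last joint's range is limited). The gripper opens to 85 mm and grips with 20 to 120 N. Pads are 22 mm wide; open, the fingers measure 114 mm over their backs; the gripper's body (76 mm by 85 mm) begins 54 mm behind the grasp point. The pads swing forward as they close: fully open they stand 13 mm farther back than shut.
Start: joints at [1.24, 0.477, 0.022, 1.555, -0.011, 1.109, -0.083], TCP at [0.149, -0.658, 0.231] pointing down, gripper open.
Joint ranges: [-2.96, 2.96], [-0.34, 2.1], [-1.41, 1.46], [0.24, 2.44], [-1.37, 4.51], [0.17, 1.92], [-2.96, 2.96]. Speed limits (rad/s): [2.39, 2.39, 3.14, 3.14, 3.14, 3.14, 3.14].

### API

Orientations are given as a unit quaternion [w, x, y, z].
In Python, from station import telemetry, viewer, job, search_frame, cut_out gives the robot as it stands. The module is installed in compiled form; this text tells all that it offers.
- The arm moves only by the shell command python3 -m crank 'ROWS' [FORCE]. ROWS is JSON, a list of rows, each an object with "delta_rot": the turn, a rotation vector about the tool's x, y, z in degrees, a list of three; "xyz": the shift along the tool's x, y, z in m, a list of three; "fingers": the gripper command: -1 is fully open, 1 is shut, values between are in proportion. In form: [{"delta_rot": [ax, ay, az], "xyz": [dx, dy, dz], "fingers": fingers}, ...]. A call has 1 to 10 rows; each row is the pose to reach, as a shift and turn from the pose commanded when the call began, along the tool's axes at that moment; what a row does not reach only later rows make up. A row lasts 1/10 s, in which the tool goes at most 50 mm and 8.59 degrees, less where a joint would pass 70% of its speed; a pose out of reach is approached as far as the arm can. A call with a gripper value outside its range is refused whole. The fingers move at their own pace and stop on an object; FORCE is the grip in N (left out, the last holds). Time passes only in rows, so rows that repeat a pose let the fingers close. It gives the time, the measured TCP pose, the force, the opening and the grip force at its end, in the units of the state.
- telemetry.get_obs(): the state, without advancing time (a new reading comes with each control period).
- viewer.read_camera(name): name is "side" or "top" or "wrist"; returns a dict with "img" (480x640x3 uint8, red, green, blue), "fx", "fy", "cx", "cy" (pixels), "origin" and "rotation" of the camera in the world. Camera axes: x right, y up, looking along -z (the intrinsics and any distortion apply to the point x, -y, -z); pixel columns grow to the right and rows downward; lengths in m; the calibration is good to about 2 mm. The wrist camera is an equidistant fisheye: a pixel r from the principal point sees the ray r / f radians off the axis. A picture is of the moment at which its call begins. There is no depth.
- job.hand_in(): hands the job in; it is judged then, once.
Trained networks look in the newest picture that a camera, given by its name, has taken for a name from the list of things; names that differ only in an ending like _2 or _b are one class to them, and where a whole thing is asked for, a point or a joint stands for the part that bears it (a point fixed in the world has none). Each returns a list of dicts, best first, with "score" (0 to 1); they miss things now and then, are a little off and sometimes report something else, mostly with a low value. They report only what shows in the picture. A call takes as long as a camera call. They do not tell look-alikes from the thing itself.
- search_frame(camera, thing): "pixel" ([column, row] in pixels, amid what is visible of it).
- cut_out(camera, thing): "pixels" (480x640 bool, what is visible of it) and "pixel" ([column, row] in pixels, amid what is visible of it).
The state is a dict: "t": time; "q": joint angles; "joint_vel": joint speeds; "joint_torque": joint torques, N m; "eef_pos": TCP position; "tool_rot": TCP orientation; "contact_force": force on the tool from outside, world axes, zero at the start; "torque": the same for the moment, N m; "gripper_width": opening from 0.0 (shut) to 1.0 (fully open); "grasp_force": force on a finger pad.
Only numpy, scipy, OpenCV 4.12 (cv2) and the standard library are available. Lean on these libraries where they do the work, as an engineer would, in place of code of your own. Each camera call takes 0.05 s, during which the arm holds its last target. There are 200 camera calls.

## Working session

There is one attempt and no reset: what is moved stays moved. The work goes in short steps, Python scripts to look and compute and a shell command to move; the robot and the scene stay as the last step left them, time stands still between calls to the robot, and variables do not carry over. Pictures are saved under pics/ and viewed, at most 14 in all, crops included, and the job is handed in when it is done.

```bash
mkdir -p pics
cat > h.py <<'E'
import numpy as np, cv2
from station import telemetry, viewer, job, search_frame, cut_out
def ray(c,px):
    x=(px[0]-c['cx'])/c['fx']; y=(px[1]-c['cy'])/c['fy']
    R=np.array(c['rotation']).reshape(3,3)
    return np.array(c['origin']), R@np.array([x,-y,-1.0])
def at_z(c,px,z):
    o,d=ray(c,px); return o+d*(z-o[2])/d[2]
def proj(c,p):
    R=np.array(c['rotation']).reshape(3,3); v=R.T@(np.array(p)-np.array(c['origin']))
    return [c['cx']+c['fx']*v[0]/-v[2], c['cy']-c['fy']*v[1]/-v[2]]
def save(c,n): cv2.imwrite('pics/'+n,c['img'][:,:,::-1])
E
python3 - <<'E'
from h import *
np.set_printoptions(precision=3,suppress=True)
o=telemetry.get_obs(); print(o['t'],o['eef_pos'],o['tool_rot'],o['q'])
names="cork_jar beaker ink_pot low_stand mid_stand high_stand cork_mat brush_jar tape_roll matchbox".split()
for cn in ['top','side']:
    c=viewer.read_camera(cn); save(c,cn+'0.png'); print(cn,c['fx'],c['cx'],c['cy'],c['origin'],np.array(c['rotation']).ravel())
    for n in names: print(n,[(round(d['score'],2),[int(v) for v in d['pixel']],at_z(c,d['pixel'],0.05).round(3).tolist()) for d in search_frame(cn,n)[:4]])
E
```

```text
0.0 [ 0.149 -0.658  0.23 ] [-0.001  0.994  0.111 -0.   ] [ 1.24   0.478  0.022  1.556 -0.012  1.109 -0.083]
top 469.51366176272285 319.16719076971935 240.87341959077008 [ 0.53  -0.019  1.09 ] [ 0.713  0.036 -0.012 -0.7  ]Traceback (most recent call last):
  File "<stdin>", line 7, in <module>
  File "h.py", line 8, in at_z
    o,d=ray(c,px); return o+d*(z-o[2])/d[2]
        ~~~^^^^^^
  File "h.py", line 5, in ray
    R=np.array(c['rotation']).reshape(3,3)
ValueError: cannot reshape array of size 4 into shape (3,3)
```

View pics/top0.png

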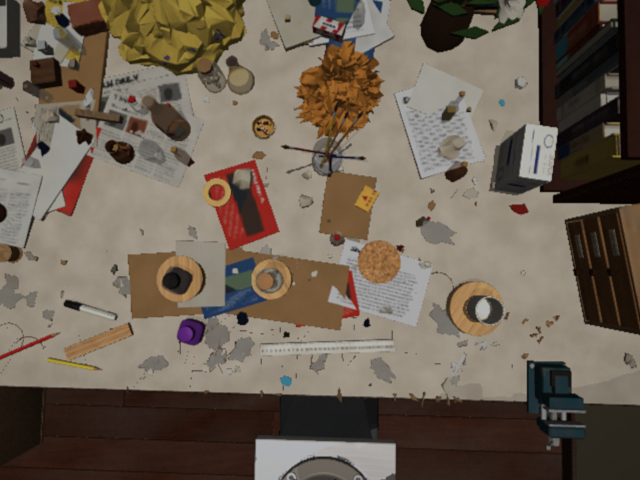

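The top view shows the ink pot (black cap) at (178,279), the cork jar at (270,280), the beaker at (482,308), the empty cork mat at (380,262) and a purple look-alike at (191,331). The rotation comes as a quaternion, so I'll fix the helper.

```bash
cat > fix.py <<'E'
s=open('h.py').read().replace("np.array(c['rotation']).reshape(3,3)","Rot.from_quat(c['rotation'],scalar_first=True).as_matrix()").replace("import numpy as np, cv2","import numpy as np, cv2\nfrom scipy.spatial.transform import Rotation as Rot")
open('h.py','w').write(s)
E
python3 fix.py
python3 - <<'E'
from h import *
np.set_printoptions(precision=3,suppress=True)
names="cork_jar beaker ink_pot low_stand mid_stand high_stand cork_mat brush_jar tape_roll matchbox".split()
for cn in ['top','side']:
    c=viewer.read_camera(cn); save(c,cn+'1.png'); print(cn,c['fx'],c['origin'])
    for n in names: print(n,[(round(d['score'],2),[int(v) for v in d['pixel']],at_z(c,d['pixel'],0.05)[:2].round(3).tolist()) for d in search_frame(cn,n)[:4]])
    if cn=='top': cv2.imwrite('pics/crop.png',cv2.resize(c['img'][200:350,120:520,::-1],None,fx=2,fy=2,interpolation=cv2.INTER_CUBIC))
E
```

```text
top 469.51366176272285 [ 0.53  -0.019  1.09 ]
cork_jar [(0.93, [270, 281], [0.508, 0.124])]
beaker [(0.64, [487, 310], [0.456, -0.351])]
ink_pot [(0.71, [179, 280], [0.507, 0.329]), (0.61, [191, 332], [0.391, 0.297])]
low_stand [(0.62, [468, 305], [0.465, -0.309])]
mid_stand [(0.72, [194, 277], [0.513, 0.294])]
high_stand [(0.89, [281, 275], [0.523, 0.1])]
cork_mat [(0.66, [376, 261], [0.556, -0.109])]
brush_jar [(0.8, [327, 156], [0.792, 0.003]), (0.4, [192, 273], [0.523, 0.299])]
tape_roll [(0.87, [211, 196], [0.696, 0.263])]
matchbox [(0.84, [369, 201], [0.691, -0.091])]
side 545.3703833032714 [-0.292  0.65   0.847]
cork_jar [(0.64, [303, 267], [0.576, 0.077])]
beaker [(0.79, [461, 228], [0.482, -0.368])]
ink_pot [(0.79, [257, 365], [0.369, 0.322]), (0.77, [220, 316], [0.537, 0.317])]
low_stand [(0.91, [454, 253], [0.414, -0.268])]
mid_stand [(0.73, [220, 338], [0.476, 0.349])]
high_stand [(0.9, [301, 301], [0.479, 0.148])]
cork_mat [(0.77, [370, 258], [0.515, -0.078])]
brush_jar [(0.95, [283, 215], [0.805, -0.009])]
tape_roll [(0.73, [209, 283], [0.651, 0.289])]
matchbox []
```

View pics/side1.png

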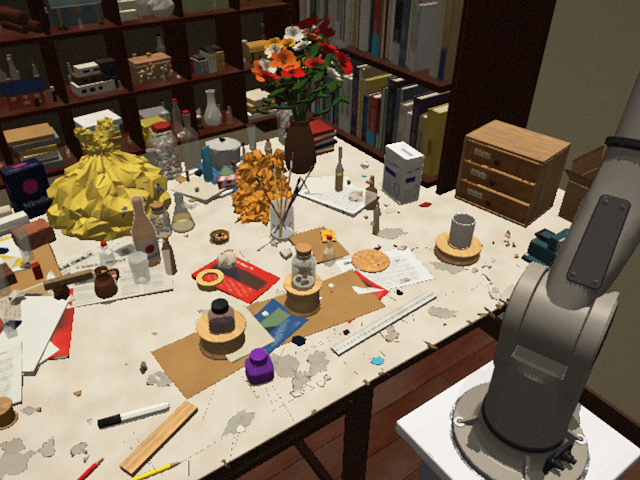

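View pics/crop.png

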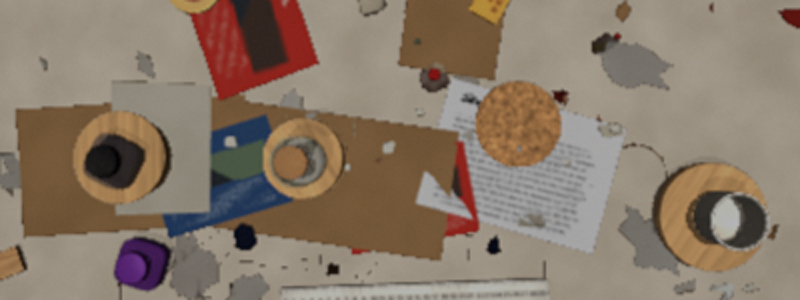

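Choices: ink_pot is the grey-blue one on the mid stand, top (179,280), and not the purple one at (191,332). The jar is on the high stand (270,281), the beaker is on the low stand (487,310) and the mat at (380,262) is empty. I'll fit silhouettes of the known shapes in both cameras.

```bash
cat > fit.py <<'E'
from h import *
from scipy.optimize import minimize
def disc(r,z,n=40):
    a=np.linspace(0,2*np.pi,n,endpoint=False); return np.c_[r*np.cos(a),r*np.sin(a),0*a+z]
def sq(h,z): 
    k=h; e=h-.006
    return np.array([[s*k,t*e,z] for s in(-1,1) for t in(-1,1)]+[[s*e,t*k,z] for s in(-1,1) for t in(-1,1)])
SH={'low_stand':[[disc(.06,0),disc(.06,.031)]],'mid_stand':[[disc(.052,0),disc(.052,.055)]],'high_stand':[[disc(.044,0),disc(.044,.07)]],
'cork_mat':[[disc(.05,0),disc(.05,.006)]],
'cork_jar':[[disc(.027,0),disc(.027,.065)],[disc(.027,.065),disc(.017,.075)],[disc(.017,.07),disc(.017,.099)]],
'beaker':[[disc(.029,0),disc(.03,.075)]],
'ink_pot':[[sq(.026,0),sq(.026,.042)],[disc(.018,.044),disc(.018,.06)]]}
def render(c,name,x,y,z,yaw):
    S=4; m=np.zeros((480*S,640*S),np.uint8); R=Rot.from_euler('z',yaw).as_matrix()
    for part in SH[name]:
        P=np.vstack(part)@R.T+[x,y,z]; px=np.array([proj(c,p) for p in P])
        cv2.fillConvexPoly(m,cv2.convexHull(((px+.5)*S*16).astype(np.int32)),255,shift=4)
    return cv2.resize(m,(640,480),interpolation=cv2.INTER_AREA)/255.
def fit(cams,name,x0,z,ignore=(),yaw=None):
    """cams: list of (cam dict,mask,ignore mask)"""
    def cost(p):
        s=0
        for c,m,ig in cams:
            r=render(c,name,p[0],p[1],z,p[2] if len(p)>2 else 0)
            k=~ig; s+=1-np.minimum(r,m)[k].sum()/np.maximum(r,m)[k].sum()
        return s/len(cams)
    best=None
    for yw in ([None] if yaw is None else yaw):
        p0=list(x0)+([] if yw is None else [yw]); 
        sim=[p0]+[[a+(d if i==j else 0) for j,a in enumerate(p0)] for i,d in enumerate([.012,.012,.3][:len(p0)])]
        r=minimize(cost,p0,method='Nelder-Mead',options=dict(initial_simplex=sim,xatol=2e-4,fatol=1e-4,maxiter=80))
        if best is None or r.fun<best.fun: best=r
    return best.x.round(4),round(best.fun,3)
def mask(cn,name,near=None,c=None):
    ds=cut_out(cn,name)
    if not ds: return None
    if near is not None: ds=sorted(ds,key=lambda d:np.hypot(*(np.array(d['pixel'])-near)))
    return ds[0]['pixels']
E
cat > m.py <<'E'
from fit import *
X={'cork_jar':(.51,.12,.07),'beaker':(.46,-.35,.031),'ink_pot':(.508,.32,.055)}
ST={'low_stand':('beaker',(.465,-.33)),'mid_stand':('ink_pot',(.51,.31)),'high_stand':('cork_jar',(.51,.115)),'cork_mat':(None,(.55,-.12))}
cams={n:viewer.read_camera(n) for n in('top','side')}
M={}
for cn,c in cams.items():
    for n,(x,y,z) in X.items(): M[cn,n]=mask(cn,n,proj(c,(x,y,z+.03)))
    for n,(p,xy) in ST.items(): M[cn,n]=mask(cn,n,proj(c,(*xy,.03)))
def go(n,x0,z,occ,yaw=None):
    for sel in (['top'],['side'],['top','side']):
        L=[]
        for s in sel:
            m=M[s,n]
            if m is None: continue
            ig=np.zeros((480,640),bool)
            if occ and M[s,occ] is not None: ig=cv2.dilate(M[s,occ].astype(np.uint8),np.ones((3,3)))>0
            L.append((cams[s],m.astype(float),ig))
        if L: print(n,sel,*fit(L,n,x0,z,yaw=yaw))
for n,(p,xy) in ST.items(): go(n,xy,0,p)
for n,(x,y,z) in X.items(): go(n,(x,y),z,None,yaw=(0,.4,.8,1.2) if n=='ink_pot' else None)
E
python3 m.py
```

```text
low_stand ['side'] [ 0.4606 -0.3326] 0.069
low_stand ['top', 'side'] [ 0.4606 -0.3326] 0.069
mid_stand ['top'] [0.5121 0.3287] 0.095
mid_stand ['side'] [0.5159 0.3301] 0.127
mid_stand ['top', 'side'] [0.5122 0.3292] 0.118
high_stand ['top'] [0.5153 0.1215] 0.062
high_stand ['side'] [0.5183 0.1208] 0.119
high_stand ['top', 'side'] [0.5154 0.1215] 0.098
cork_mat ['top'] [ 0.5588 -0.1187] 0.03
cork_mat ['side'] [ 0.559  -0.1165] 0.047
cork_mat ['top', 'side'] [ 0.5588 -0.1179] 0.043
cork_jar ['top'] [0.5128 0.1206] 0.071
cork_jar ['side'] [0.5153 0.1201] 0.112
cork_jar ['top', 'side'] [0.5133 0.1208] 0.097
beaker ['top'] [ 0.4606 -0.338 ] 0.062
beaker ['side'] [ 0.4631 -0.34  ] 0.084
beaker ['top', 'side'] [ 0.4609 -0.3379] 0.075
ink_pot ['top'] [0.5086 0.3275 1.2657] 0.194
ink_pot ['side'] [0.5099 0.3286 1.1517] 0.131
ink_pot ['top', 'side'] [0.5097 0.3282 1.1517] 0.166
```

```bash
cat > d.py <<'E'
import sys; from h import *
o=telemetry.get_obs(); R=Rot.from_quat(o['tool_rot'],scalar_first=True)
x,y,z,yaw=map(float,sys.argv[1:5])   # yaw deg of tool x axis in world
T=Rot.from_euler('z',yaw,degrees=True)*Rot.from_euler('x',180,degrees=True)
print('t',o['t'],'d',R.inv().apply(np.array([x,y,z])-o['eef_pos']).round(4),'rot',(R.inv()*T).as_rotvec(degrees=True).round(2),'q',np.round(o['q'],2),'w',round(o['gripper_width'],3),'g',np.round(o['grasp_force'],1))
E
python3 -m crank '[{"delta_rot":[0,0,8],"xyz":[0.05,-0.026,-0.004],"fingers":-1},{"delta_rot":[0,0,12.8],"xyz":[0.1,-0.053,-0.01],"fingers":-1},{"delta_rot":[0,0,12.8],"xyz":[0.35,-0.185,-0.04],"fingers":-1},{"delta_rot":[0,0,12.8],"xyz":[0.35,-0.185,-0.04],"fingers":-1},{"delta_rot":[0,0,12.8],"xyz":[0.35,-0.185,-0.04],"fingers":-1},{"delta_rot":[0,0,12.8],"xyz":[0.35,-0.185,-0.04],"fingers":-1},{"delta_rot":[0,0,12.8],"xyz":[0.35,-0.185,-0.04],"fingers":-1},{"delta_rot":[0,0,12.8],"xyz":[0.35,-0.185,-0.04],"fingers":-1},{"delta_rot":[0,0,12.8],"xyz":[0.35,-0.185,-0.04],"fingers":-1}]' 30
python3 d.py 0.514 0.121 0.24 0
```

```text
t: 2.9
eef_pos: [0.4568, -0.3937, 0.2723]
tool_rot: [-0.001, 1.0, 0.006, 0.002]
contact_force: [0.4, -0.1, -0.5]
gripper_width: 1.003
grasp_force: 0.0
t 2.9 d [ 0.063  -0.5139  0.0337] rot [-0.13 -0.27  0.66] q [ 0.67  0.33 -0.08  1.68  0.02  1.13 -0.97] w 1.003 g 0.0
```

```bash
python3 -m crank '[{"delta_rot":[0,0,0.6],"xyz":[0.063,-0.514,0.034],"fingers":-1},{"delta_rot":[0,0,0.6],"xyz":[0.063,-0.514,0.034],"fingers":-1},{"delta_rot":[0,0,0.6],"xyz":[0.063,-0.514,0.034],"fingers":-1},{"delta_rot":[0,0,0.6],"xyz":[0.063,-0.514,0.034],"fingers":-1},{"delta_rot":[0,0,0.6],"xyz":[0.063,-0.514,0.034],"fingers":-1},{"delta_rot":[0,0,0.6],"xyz":[0.063,-0.514,0.034],"fingers":-1},{"delta_rot":[0,0,0.6],"xyz":[0.063,-0.514,0.034],"fingers":-1},{"delta_rot":[0,0,0.6],"xyz":[0.063,-0.514,0.034],"fingers":-1},{"delta_rot":[0,0,0.6],"xyz":[0.063,-0.514,0.034],"fingers":-1},{"delta_rot":[0,0,0.6],"xyz":[0.063,-0.514,0.034],"fingers":-1}]'
python3 d.py 0.514 0.121 0.24 0
```

```text
t: 3.9
eef_pos: [0.5107, 0.0962, 0.2388]
tool_rot: [0.0, 1.0, -0.006, 0.0]
contact_force: [0.3, -0.4, 0.3]
gripper_width: 0.993
grasp_force: 0.0
t 3.9 d [ 0.003  -0.0248 -0.0012] rot [ 0.01 -0.05 -0.66] q [ 0.02  0.24 -0.38  1.89  0.1   1.03 -1.99] w 0.993 g 0.0
```

```bash
python3 -m crank '[{"delta_rot":[0,0,0],"xyz":[0,0,0],"fingers":-1},{"delta_rot":[0,0,0],"xyz":[0,0,0],"fingers":-1}]'
python3 d.py 0.514 0.121 0.106 0
```

```text
t: 4.1
eef_pos: [0.5105, 0.0956, 0.2384]
tool_rot: [-0.0, 1.0, -0.004, -0.0]
contact_force: [-0.6, -0.9, -1.1]
gripper_width: 1.001
grasp_force: 0.0
t 4.1 d [ 0.0033 -0.0254  0.1324] rot [-0.    0.02 -0.46] q [ 0.02  0.24 -0.38  1.89  0.1   1.03 -1.98] w 1.001 g 0.0
```

```bash
python3 -m crank '[{"delta_rot":[0,0,0],"xyz":[0.003,-0.0254,0.02],"fingers":-1},{"delta_rot":[0,0,0],"xyz":[0.003,-0.0254,0.04],"fingers":-1},{"delta_rot":[0,0,0],"xyz":[0.003,-0.0254,0.07],"fingers":-1},{"delta_rot":[0,0,0],"xyz":[0.003,-0.0254,0.1],"fingers":-1},{"delta_rot":[0,0,0],"xyz":[0.003,-0.0254,0.12],"fingers":-1},{"delta_rot":[0,0,0],"xyz":[0.003,-0.0254,0.132],"fingers":-1},{"delta_rot":[0,0,0],"xyz":[0.003,-0.0254,0.132],"fingers":-1}]'
python3 d.py 0.514 0.121 0.106 0
python3 - <<'E'
from h import *
c=viewer.read_camera('side'); cv2.imwrite('pics/s2.png',cv2.resize(c['img'][180:400,180:440,::-1],None,fx=2.5,fy=2.5))
E
```

```text
t: 4.8
eef_pos: [0.5132, 0.118, 0.1053]
tool_rot: [0.001, 1.0, -0.007, -0.001]
contact_force: [0.1, -0.1, 1.0]
gripper_width: 1.0
grasp_force: 0.0
t 4.8 d [ 0.0008 -0.003  -0.0007] rot [ 0.08  0.15 -0.76] q [-0.05  0.42 -0.36  2.    0.21  0.76 -2.12] w 1.0 g 0.0
```

View pics/s2.png

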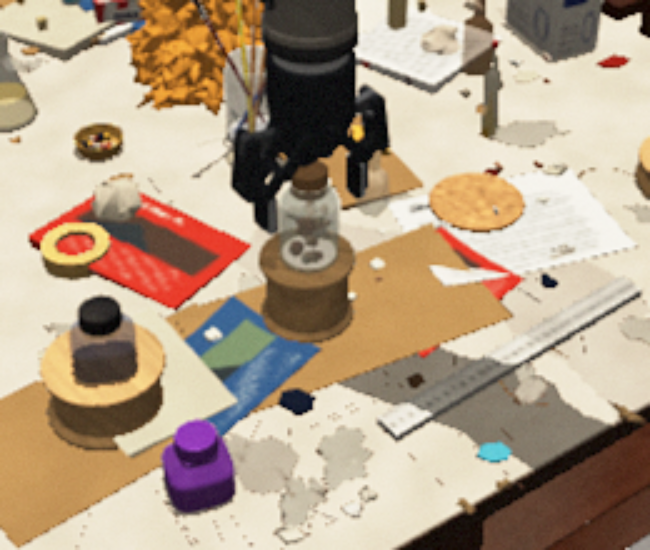

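The jar (crop ~(307,235)) stands between the open fingers (265,210) and (360,185). Closing.

```bash
python3 -m crank '[{"delta_rot":[0,0,0],"xyz":[0.001,-0.003,0],"fingers":1},{"delta_rot":[0,0,0],"xyz":[0.001,-0.003,0],"fingers":1},{"delta_rot":[0,0,0],"xyz":[0.001,-0.003,0],"fingers":1},{"delta_rot":[0,0,0],"xyz":[0.001,-0.003,0],"fingers":1},{"delta_rot":[0,0,0],"xyz":[0.001,-0.003,0],"fingers":1},{"delta_rot":[0,0,0],"xyz":[0.001,-0.003,0],"fingers":1},{"delta_rot":[0,0,0],"xyz":[0.001,-0.003,0],"fingers":1},{"delta_rot":[0,0,0],"xyz":[0.001,-0.003,-0.02],"fingers":1},{"delta_rot":[0,0,0],"xyz":[0.001,-0.003,-0.05],"fingers":1},{"delta_rot":[0,0,0],"xyz":[0.001,-0.003,-0.05],"fingers":1}]' 30
python3 d.py 0.5588 -0.118 0.155 0
```

```text
t: 5.85
eef_pos: [0.5173, 0.1239, 0.1603]
tool_rot: [-0.001, 1.0, -0.006, 0.003]
contact_force: [0.5, -0.1, 0.2]
gripper_width: 0.616
grasp_force: 32.3
t 5.85 d [0.0441 0.2415 0.0051] rot [-0.1  -0.37 -0.63] q [-0.04  0.35 -0.38  1.95  0.17  0.86 -2.09] w 0.616 g 32.3
```

```bash
python3 -m crank '[{"delta_rot":[0,0,0],"xyz":[0.007,0.035,0],"fingers":1},{"delta_rot":[0,0,0],"xyz":[0.015,0.08,0.005],"fingers":1},{"delta_rot":[0,0,0],"xyz":[0.023,0.125,0.005],"fingers":1},{"delta_rot":[0,0,0],"xyz":[0.031,0.17,0.005],"fingers":1},{"delta_rot":[0,0,0],"xyz":[0.038,0.21,0.005],"fingers":1},{"delta_rot":[0,0,0],"xyz":[0.044,0.2415,0.005],"fingers":1},{"delta_rot":[0,0,0],"xyz":[0.044,0.2415,0.04],"fingers":1},{"delta_rot":[0,0,0],"xyz":[0.044,0.2415,0.08],"fingers":1},{"delta_rot":[0,0,0],"xyz":[0.044,0.2415,0.1],"fingers":1},{"delta_rot":[0,0,0],"xyz":[0.044,0.2415,0.1],"fingers":1}]'
python3 d.py 0.5588 -0.118 0.042 0
```

```text
t: 6.85
eef_pos: [0.5534, -0.1187, 0.0532]
tool_rot: [-0.001, 1.0, -0.005, -0.003]
contact_force: [-0.3, -0.3, -1.4]
gripper_width: 0.612
grasp_force: 32.2
t 6.85 d [ 0.0055 -0.0007  0.0112] rot [-0.06  0.38 -0.63] q [ 0.3   0.55 -0.26  1.93  0.21  0.69 -1.66] w 0.612 g 32.2
```

```bash
python3 -m crank '[{"delta_rot":[0,0,0],"xyz":[0.005,0,0.005],"fingers":1},{"delta_rot":[0,0,0],"xyz":[0.005,0,0.009],"fingers":1},{"delta_rot":[0,0,0],"xyz":[0.005,0,0.0105],"fingers":1},{"delta_rot":[0,0,0],"xyz":[0.005,0,0.0115],"fingers":1},{"delta_rot":[0,0,0],"xyz":[0.005,0,0.0115],"fingers":1}]'
python3 d.py 0.5588 -0.118 0.041 0
```

```text
t: 7.35
eef_pos: [0.5615, -0.1191, 0.0455]
tool_rot: [0.0, 1.0, -0.006, 0.0]
contact_force: [-0.3, -0.2, -0.2]
gripper_width: 0.616
grasp_force: 32.3
t 7.35 d [-0.0027 -0.0011  0.0045] rot [ 0.01 -0.04 -0.63] q [ 0.3   0.56 -0.25  1.92  0.22  0.68 -1.67] w 0.616 g 32.3
```

```bash
python3 -m crank '[{"delta_rot":[0,0,0],"xyz":[0,0,0.0015],"fingers":1},{"delta_rot":[0,0,0],"xyz":[0,0,0.002],"fingers":1}]'
python3 -m crank '[{"delta_rot":[0,0,0],"xyz":[0,0,0.001],"fingers":1},{"delta_rot":[0,0,0],"xyz":[0,0,0.002],"fingers":1}]'
```

```text
t: 7.55
eef_pos: [0.5618, -0.1192, 0.0439]
tool_rot: [0.0, 1.0, -0.006, 0.0]
contact_force: [-2.8, 0.1, 10.0]
gripper_width: 0.614
grasp_force: 33.3
t: 7.75
eef_pos: [0.5621, -0.1193, 0.0437]
tool_rot: [0.0, 1.0, -0.006, 0.001]
contact_force: [-8.8, 0.8, 31.9]
gripper_width: 0.613
grasp_force: 35.5
```

```bash
python3 -m crank '[{"delta_rot":[0,0,0],"xyz":[0,0,-0.003],"fingers":1},{"delta_rot":[0,0,0],"xyz":[0,0,-0.003],"fingers":0.1},{"delta_rot":[0,0,0],"xyz":[0,0,-0.003],"fingers":-0.4},{"delta_rot":[0,0,0],"xyz":[0,0,-0.003],"fingers":-1},{"delta_rot":[0,0,0],"xyz":[0,0,-0.003],"fingers":-1},{"delta_rot":[0,0,0],"xyz":[0,0,-0.003],"fingers":-1},{"delta_rot":[0,0,0],"xyz":[0,0,-0.03],"fingers":-1},{"delta_rot":[0,0,0],"xyz":[0,0,-0.07],"fingers":-1},{"delta_rot":[0,0,0],"xyz":[0,0,-0.12],"fingers":-1},{"delta_rot":[0,0,0],"xyz":[0,0,-0.15],"fingers":-1}]'
python3 d.py 0.509 0.328 0.19 30
```

```text
t: 8.75
eef_pos: [0.5625, -0.1191, 0.1945]
tool_rot: [0.0, 1.0, -0.006, 0.002]
contact_force: [0.8, -0.3, 0.7]
gripper_width: 1.0
grasp_force: 0.0
t 8.75 d [-0.0584 -0.4465  0.0041] rot [  0.08  -0.2  -30.63] q [ 0.34  0.37 -0.3   1.82  0.13  0.96 -1.6 ] w 1.0 g 0.0
```

```bash
python3 -m crank '[{"delta_rot":[0,0,-8],"xyz":[-0.006,-0.045,0],"fingers":-1},{"delta_rot":[0,0,-16],"xyz":[-0.012,-0.09,0],"fingers":-1},{"delta_rot":[0,0,-24],"xyz":[-0.018,-0.135,0],"fingers":-1},{"delta_rot":[0,0,-32],"xyz":[-0.024,-0.18,0],"fingers":-1},{"delta_rot":[0,0,-40],"xyz":[-0.03,-0.225,0],"fingers":-1},{"delta_rot":[0,0,-48],"xyz":[-0.036,-0.27,0],"fingers":-1},{"delta_rot":[0,0,-56],"xyz":[-0.042,-0.315,0],"fingers":-1},{"delta_rot":[0,0,-64],"xyz":[-0.048,-0.36,0],"fingers":-1},{"delta_rot":[0,0,-68],"xyz":[-0.054,-0.405,0],"fingers":-1},{"delta_rot":[0,0,-68],"xyz":[-0.058,-0.4465,0.004],"fingers":-1}]'
python3 d.py 0.509 0.328 0.15 67.5
python3 - <<'E'
from fit import *
c=viewer.read_camera('top'); s=viewer.read_camera('side')
L=[(k,mask(n,'cork_jar',proj(k,(.56,-.118,.05))).astype(float),np.zeros((480,640),bool)) for n,k in(('top',c),('side',s))]
print(fit(L,'cork_jar',(.56,-.118),.006), fit(L[:1],'cork_jar',(.56,-.118),.006))
m=mask('side','ink_pot',proj(s,(.51,.328,.08)))
if m is not None: print(m.sum())
w=viewer.read_camera('wrist'); cv2.imwrite('pics/w1.png',np.hstack([s['img'][200:420,140:400],s['img'][0:1,0:1].repeat(220,0).repeat(4,1)])[:,:,::-1]); 
cv2.imwrite('pics/w2.png',w['img'][:,:,::-1])
E
```

```text
t: 9.75
eef_pos: [0.5078, 0.3303, 0.1874]
tool_rot: [-0.0, 0.831, 0.556, 0.0]
contact_force: [0.6, 0.9, 0.1]
gripper_width: 1.002
grasp_force: 0.0
t 9.75 d [-0.0017  0.002   0.0374] rot [ 0.01 -0.06  0.  ] q [-0.19  0.49 -0.66  1.74  0.34  1.03 -1.36] w 1.002 g 0.0
(array([ 0.5589, -0.1221]), np.float64(0.061)) (array([ 0.5586, -0.1227]), np.float64(0.056))
789
```

View pics/w2.png

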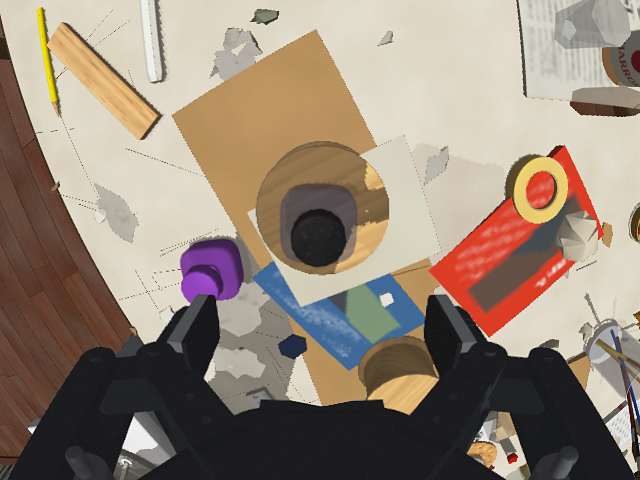

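The wrist view shows the grey-blue pot (320,215) square to the image, on axis with the fingers at (205,330) and (440,330). The purple look-alike is at (210,270), outside the path of the left finger when descending. Actually I'll check that by geometry: it's at (0.391,0.297), 0.12 m away from the pot, while the fingers' backs reach 0.057 m.

```bash
python3 -m crank '[{"delta_rot":[0,0,0],"xyz":[-0.001,0.001,0.03],"fingers":-1},{"delta_rot":[0,0,0],"xyz":[-0.001,0.001,0.06],"fingers":-1},{"delta_rot":[0,0,0],"xyz":[-0.001,0.001,0.09],"fingers":-1},{"delta_rot":[0,0,0],"xyz":[-0.001,0.001,0.11],"fingers":-1},{"delta_rot":[0,0,0],"xyz":[-0.001,0.001,0.119],"fingers":-1},{"delta_rot":[0,0,0],"xyz":[-0.001,0.001,0.119],"fingers":-1}]'
python3 d.py 0.509 0.328 0.068 67.5
```

```text
t: 10.65
eef_pos: [0.5088, 0.325, 0.0671]
tool_rot: [0.0, 0.833, 0.554, -0.001]
contact_force: [0.9, -0.1, 0.6]
gripper_width: 0.999
grasp_force: 0.0
t 10.65 d [ 0.0029 -0.001  -0.0009] rot [-0.04  0.13 -0.24] q [-0.24  0.63 -0.58  1.82  0.46  0.83 -1.45] w 0.999 g 0.0
```

```bash
python3 -m crank '[{"delta_rot":[0,0,0],"xyz":[0.002,0,0],"fingers":1},{"delta_rot":[0,0,0],"xyz":[0.002,0,0],"fingers":1},{"delta_rot":[0,0,0],"xyz":[0.002,0,0],"fingers":1},{"delta_rot":[0,0,0],"xyz":[0.002,0,0],"fingers":1},{"delta_rot":[0,0,0],"xyz":[0.002,0,0],"fingers":1},{"delta_rot":[0,0,0],"xyz":[0.002,0,0],"fingers":1},{"delta_rot":[0,0,0],"xyz":[0.002,0,0],"fingers":1},{"delta_rot":[0,0,0],"xyz":[0.002,0,0],"fingers":1}]' 30
python3 d.py 0.5154 0.1215 0.15 60
```

```text
t: 11.45
eef_pos: [0.5102, 0.3295, 0.0696]
tool_rot: [-0.0, 0.832, 0.555, 0.001]
contact_force: [-0.5, -0.3, 5.7]
gripper_width: 0.599
grasp_force: 31.2
t 11.45 d [-0.1898  0.085  -0.0806] rot [ 0.07 -0.12  7.37] q [-0.24  0.63 -0.58  1.82  0.46  0.83 -1.45] w 0.599 g 31.2
```

```bash
python3 -m crank '[{"delta_rot":[0,0,0],"xyz":[0,0,-0.03],"fingers":1},{"delta_rot":[0,0,0],"xyz":[0,0,-0.06],"fingers":1},{"delta_rot":[0,0,0],"xyz":[-0.03,0.013,-0.07],"fingers":1},{"delta_rot":[0,0,0],"xyz":[-0.07,0.031,-0.07],"fingers":1},{"delta_rot":[0,0,0],"xyz":[-0.11,0.049,-0.07],"fingers":1},{"delta_rot":[0,0,0],"xyz":[-0.15,0.067,-0.07],"fingers":1},{"delta_rot":[0,0,0],"xyz":[-0.19,0.085,-0.065],"fingers":1},{"delta_rot":[0,0,0],"xyz":[-0.19,0.085,-0.045],"fingers":1},{"delta_rot":[0,0,0],"xyz":[-0.19,0.085,-0.03],"fingers":1},{"delta_rot":[0,0,0],"xyz":[-0.19,0.085,-0.03],"fingers":1}]'
python3 d.py 0.5154 0.1215 0.088 67.5
python3 -m crank '[{"delta_rot":[0,0,0],"xyz":[0,0,0],"fingers":1}]'
python3 d.py 0.5154 0.1215 0.088 67.5
python3 - <<'E'
from h import *
c=viewer.read_camera('side'); cv2.imwrite('pics/s3.png',cv2.resize(c['img'][180:400,180:440,::-1],None,fx=2.5,fy=2.5))
E
```

```text
t: 12.45
eef_pos: [0.5133, 0.1209, 0.0964]
tool_rot: [-0.001, 0.832, 0.555, -0.001]
contact_force: [-0.1, 0.1, -2.6]
gripper_width: 0.596
grasp_force: 32.6
t 12.45 d [0.0014 0.0017 0.0084] rot [-0.17  0.08 -0.07] q [ 0.14  0.48 -0.61  1.99  0.38  0.79 -1.09] w 0.596 g 32.6
t: 12.55
eef_pos: [0.5146, 0.1222, 0.0982]
tool_rot: [-0.0, 0.831, 0.556, 0.0]
contact_force: [-1.0, 0.0, -1.5]
gripper_width: 0.599
grasp_force: 32.6
t 12.55 d [-0.0004  0.001   0.0102] rot [-0.04 -0.03  0.02] q [ 0.13  0.48 -0.61  1.99  0.38  0.79 -1.09] w 0.599 g 32.6
```

View pics/s3.png

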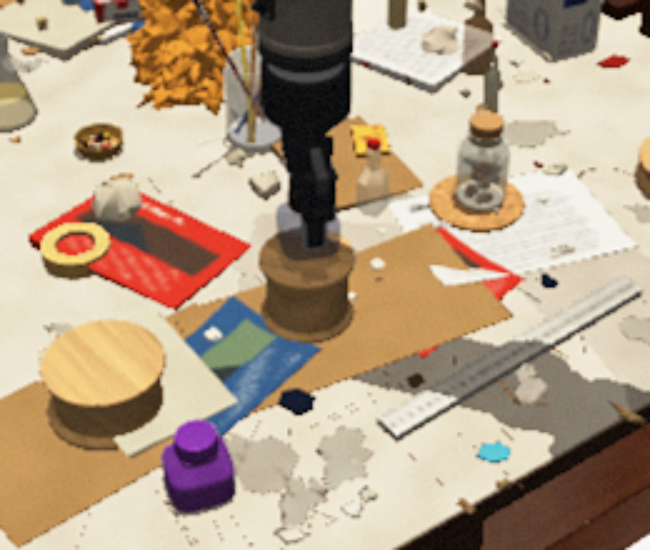

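The jar stands on the mat (483,190) and the pot hangs just above the high stand (307,240). Next I'll lower it until it touches.

```bash
python3 -m crank '[{"delta_rot":[0,0,0],"xyz":[0,0,0.005],"fingers":1},{"delta_rot":[0,0,0],"xyz":[0,0,0.009],"fingers":1},{"delta_rot":[0,0,0],"xyz":[0,0,0.01],"fingers":1}]'
python3 -m crank '[{"delta_rot":[0,0,0],"xyz":[0,0,0.0015],"fingers":1},{"delta_rot":[0,0,0],"xyz":[0,0,0.0015],"fingers":1}]'
python3 -m crank '[{"delta_rot":[0,0,0],"xyz":[0,0,0.001],"fingers":1},{"delta_rot":[0,0,0],"xyz":[0,0,0.001],"fingers":1}]'
```

```text
t: 12.9
eef_pos: [0.5146, 0.1207, 0.0877]
tool_rot: [-0.0, 0.832, 0.555, -0.0]
contact_force: [0.3, -0.4, -2.0]
gripper_width: 0.599
grasp_force: 32.6
t: 13.1
eef_pos: [0.5148, 0.1205, 0.0864]
tool_rot: [-0.0, 0.832, 0.555, -0.0]
contact_force: [-0.4, -0.3, -1.1]
gripper_width: 0.598
grasp_force: 32.6
t: 13.3
eef_pos: [0.5149, 0.1205, 0.0855]
tool_rot: [0.0, 0.832, 0.555, -0.0]
contact_force: [0.3, 0.2, 0.1]
gripper_width: 0.598
grasp_force: 32.6
```

```bash
python3 -m crank '[{"delta_rot":[0,0,0],"xyz":[0,0,0.0005],"fingers":1},{"delta_rot":[0,0,0],"xyz":[0,0,0.001],"fingers":1}]'
```

```text
t: 13.5
eef_pos: [0.5149, 0.1205, 0.0846]
tool_rot: [0.0, 0.832, 0.555, 0.0]
contact_force: [-1.9, -0.5, 5.5]
gripper_width: 0.598
grasp_force: 33.4
```

Contact. Opening and rising.

```bash
python3 -m crank '[{"delta_rot":[0,0,0],"xyz":[0,0,-0.0005],"fingers":1},{"delta_rot":[0,0,0],"xyz":[0,0,-0.0005],"fingers":0.1},{"delta_rot":[0,0,0],"xyz":[0,0,-0.0005],"fingers":-0.4},{"delta_rot":[0,0,0],"xyz":[0,0,-0.0005],"fingers":-1},{"delta_rot":[0,0,0],"xyz":[0,0,-0.0005],"fingers":-1},{"delta_rot":[0,0,0],"xyz":[0,0,-0.0005],"fingers":-1},{"delta_rot":[0,0,0],"xyz":[0,0,-0.03],"fingers":-1},{"delta_rot":[0,0,0],"xyz":[0,0,-0.07],"fingers":-1},{"delta_rot":[0,0,0],"xyz":[0,0,-0.11],"fingers":-1},{"delta_rot":[0,0,0],"xyz":[0,0,-0.14],"fingers":-1}]'
python3 d.py 0.461 -0.338 0.2 0
```

```text
t: 14.5
eef_pos: [0.5153, 0.1209, 0.2271]
tool_rot: [0.0, 0.832, 0.555, 0.001]
contact_force: [-0.0, -0.1, -0.2]
gripper_width: 0.999
grasp_force: 0.0
t 14.5 d [-0.4446  0.1263  0.0267] rot [ 4.000e-02 -1.200e-01  6.738e+01] q [ 0.22  0.32 -0.69  1.87  0.23  1.03 -0.95] w 0.999 g 0.0
```

```bash
python3 -m crank '[{"delta_rot":[0,0,7],"xyz":[-0.044,0.0126,0],"fingers":-1},{"delta_rot":[0,0,14],"xyz":[-0.089,0.025,0],"fingers":-1},{"delta_rot":[0,0,21],"xyz":[-0.133,0.038,0],"fingers":-1},{"delta_rot":[0,0,28],"xyz":[-0.178,0.05,0],"fingers":-1},{"delta_rot":[0,0,35],"xyz":[-0.222,0.063,0],"fingers":-1},{"delta_rot":[0,0,42],"xyz":[-0.267,0.076,0],"fingers":-1},{"delta_rot":[0,0,49],"xyz":[-0.311,0.088,0],"fingers":-1},{"delta_rot":[0,0,56],"xyz":[-0.356,0.101,0],"fingers":-1},{"delta_rot":[0,0,63],"xyz":[-0.4,0.114,0],"fingers":-1},{"delta_rot":[0,0,67.4],"xyz":[-0.4446,0.1263,0.02],"fingers":-1}]'
python3 -m crank '[{"delta_rot":[0,0,0],"xyz":[0,0,0],"fingers":-1}]' >/dev/null
python3 d.py 0.461 -0.338 0.066 0
python3 - <<'E'
from fit import *
C={n:viewer.read_camera(n) for n in('top','side')}
Z=np.zeros((480,640),bool)
for name,x0,z,yw in (('ink_pot',(.515,.121),.07,(1.15,)),('mid_stand',(.512,.329),0,None)):
    for cn,c in C.items():
        m=mask(cn,name,proj(c,(*x0,z+.03)))
        if m is not None: print(name,cn,fit([(c,m.astype(float),Z)],name,x0,z,yaw=yw))
c=C['side']; a=c['img'][180:400,180:440,::-1]
w=viewer.read_camera('wrist')['img'][:,:,::-1]
cv2.imwrite('pics/w4.png',np.hstack([cv2.resize(w,(480,360)),cv2.resize(a,(320,360))]))
E
```

```text
t: 15.5
eef_pos: [0.4617, -0.3408, 0.2071]
tool_rot: [0.002, 1.0, -0.002, 0.002]
contact_force: [1.3, -0.0, -0.8]
gripper_width: 1.002
grasp_force: 0.0
t 15.6 d [ 0.0052 -0.0072  0.1363] rot [ 0.09  0.24 -0.71] q [ 0.73  0.35 -0.25  1.82  0.11  0.98 -1.14] w 1.0 g 0.0
ink_pot top (array([0.5165, 0.1177, 1.2559]), np.float64(0.113))
ink_pot side (array([0.518 , 0.1188, 1.086 ]), np.float64(0.174))
mid_stand top (array([0.5121, 0.3298]), np.float64(0.044))
mid_stand side (array([0.5124, 0.3301]), np.float64(0.068))
```

View pics/w4.png

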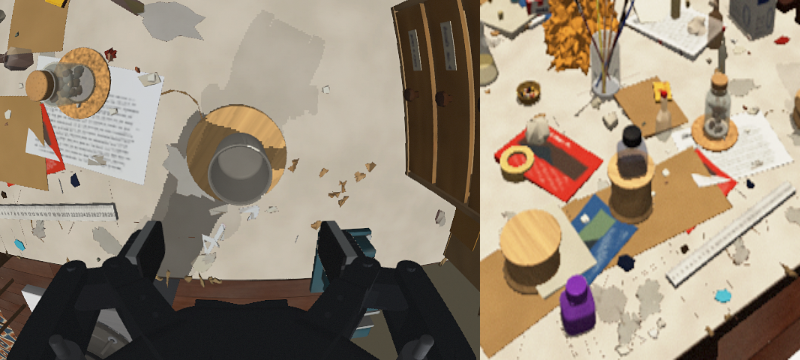

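The pot is centred on the high stand (633,160 in the right inset) and the beaker lies between the fingers (240,175 left). Next I'll descend partway, check and close.

```bash
python3 -m crank '[{"delta_rot":[0,0,0],"xyz":[0.001,-0.003,0.03],"fingers":-1},{"delta_rot":[0,0,0],"xyz":[0.001,-0.003,0.06],"fingers":-1},{"delta_rot":[0,0,0],"xyz":[0.001,-0.003,0.08],"fingers":-1},{"delta_rot":[0,0,0],"xyz":[0.001,-0.003,0.08],"fingers":-1},{"delta_rot":[0,0,0],"xyz":[0.001,-0.003,0.08],"fingers":-1}]'
python3 -m crank '[{"delta_rot":[0,0,0],"xyz":[0,0,0],"fingers":-1}]' 
python3 d.py 0.461 -0.338 0.064 0
```

```text
t: 16.45
eef_pos: [0.462, -0.3346, 0.1254]
tool_rot: [0.0, 1.0, 0.0, 0.0]
contact_force: [1.6, 0.1, 1.0]
gripper_width: 1.0
grasp_force: 0.0
t: 16.55
eef_pos: [0.4625, -0.3353, 0.1263]
tool_rot: [0.001, 1.0, -0.0, 0.001]
contact_force: [0.2, -1.0, 0.9]
gripper_width: 1.001
grasp_force: 0.0
t 16.55 d [-0.0017  0.0026  0.0623] rot [ 0.08 -0.13 -0.  ] q [ 0.71  0.44 -0.25  1.89  0.14  0.82 -1.18] w 1.001 g 0.0
```

```bash
python3 -m crank '[{"delta_rot":[0,0,0],"xyz":[-0.001,0.0025,0.02],"fingers":-1},{"delta_rot":[0,0,0],"xyz":[-0.001,0.0025,0.04],"fingers":-1},{"delta_rot":[0,0,0],"xyz":[-0.001,0.0025,0.055],"fingers":-1},{"delta_rot":[0,0,0],"xyz":[-0.001,0.0025,0.062],"fingers":-1},{"delta_rot":[0,0,0],"xyz":[-0.001,0.0025,0.062],"fingers":-1}]'
python3 -m crank '[{"delta_rot":[0,0,0],"xyz":[0,0,0],"fingers":1},{"delta_rot":[0,0,0],"xyz":[0,0,0],"fingers":1},{"delta_rot":[0,0,0],"xyz":[0,0,0],"fingers":1},{"delta_rot":[0,0,0],"xyz":[0,0,0],"fingers":1},{"delta_rot":[0,0,0],"xyz":[0,0,0],"fingers":1},{"delta_rot":[0,0,0],"xyz":[0,0,0],"fingers":1},{"delta_rot":[0,0,0],"xyz":[0,0,0],"fingers":1}]' 30
python3 d.py 0.5122 0.330 0.25 0
```

```text
t: 17.05
eef_pos: [0.4603, -0.3374, 0.0624]
tool_rot: [-0.0, 1.0, -0.0, -0.0]
contact_force: [-0.6, 0.9, -0.3]
gripper_width: 0.999
grasp_force: 0.0
t: 17.75
eef_pos: [0.4611, -0.3378, 0.0639]
tool_rot: [0.0, 1.0, -0.0, 0.001]
contact_force: [-0.9, 1.2, 5.5]
gripper_width: 0.686
grasp_force: 31.8
t 17.75 d [ 0.051  -0.6677 -0.1867] rot [ 0.05 -0.09 -0.03] q [ 0.7   0.53 -0.23  1.93  0.18  0.7  -1.2 ] w 0.686 g 31.8
```

```bash
python3 -m crank '[{"delta_rot":[0,0,0],"xyz":[0,0,-0.03],"fingers":1},{"delta_rot":[0,0,0],"xyz":[0,0,-0.07],"fingers":1},{"delta_rot":[0,0,0],"xyz":[0,0,-0.11],"fingers":1},{"delta_rot":[0,0,0],"xyz":[0,0,-0.15],"fingers":1},{"delta_rot":[0,0,-4],"xyz":[0.002,-0.03,-0.17],"fingers":1},{"delta_rot":[0,0,-8],"xyz":[0.005,-0.07,-0.17],"fingers":1},{"delta_rot":[0,0,-12],"xyz":[0.009,-0.115,-0.17],"fingers":1},{"delta_rot":[0,0,-16],"xyz":[0.013,-0.16,-0.17],"fingers":1},{"delta_rot":[0,0,-20],"xyz":[0.017,-0.205,-0.17],"fingers":1},{"delta_rot":[0,0,-24],"xyz":[0.021,-0.25,-0.17],"fingers":1}]'
python3 d.py 0.5122 0.330 0.23 45
```

```text
t: 18.75
eef_pos: [0.4812, -0.0861, 0.2329]
tool_rot: [0.0, 0.978, 0.209, 0.0]
contact_force: [1.6, 0.0, -2.2]
gripper_width: 0.684
grasp_force: 33.3
t 18.75 d [ 0.1983 -0.3671  0.0027] rot [  0.04  -0.   -20.89] q [ 0.47  0.2  -0.48  1.96  0.11  1.   -1.21] w 0.684 g 33.3
```

```bash
python3 -m crank '[{"delta_rot":[0,0,-2],"xyz":[0.02,-0.037,0],"fingers":1},{"delta_rot":[0,0,-5],"xyz":[0.04,-0.074,0],"fingers":1},{"delta_rot":[0,0,-8],"xyz":[0.06,-0.111,0],"fingers":1},{"delta_rot":[0,0,-11],"xyz":[0.08,-0.148,0],"fingers":1},{"delta_rot":[0,0,-14],"xyz":[0.1,-0.185,0],"fingers":1},{"delta_rot":[0,0,-17],"xyz":[0.12,-0.222,0],"fingers":1},{"delta_rot":[0,0,-20],"xyz":[0.14,-0.259,0],"fingers":1},{"delta_rot":[0,0,-21],"xyz":[0.16,-0.296,0],"fingers":1},{"delta_rot":[0,0,-21],"xyz":[0.18,-0.333,0],"fingers":1},{"delta_rot":[0,0,-21],"xyz":[0.1983,-0.367,0],"fingers":1}]'
python3 -m crank '[{"delta_rot":[0,0,0],"xyz":[0,0,0],"fingers":1},{"delta_rot":[0,0,0],"xyz":[0,0,0],"fingers":1}]'
python3 d.py 0.5122 0.330 0.1 45
```

```text
t: 19.75
eef_pos: [0.5135, 0.33, 0.2326]
tool_rot: [0.0, 0.924, 0.382, 0.0]
contact_force: [0.8, 0.4, -2.0]
gripper_width: 0.689
grasp_force: 33.3
t: 19.95
eef_pos: [0.5131, 0.3289, 0.2323]
tool_rot: [0.0, 0.924, 0.383, -0.0]
contact_force: [-0.4, 0.6, -1.7]
gripper_width: 0.683
grasp_force: 33.3
t 19.95 d [ 0.0002 -0.0014  0.1323] rot [-0.01  0.04  0.08] q [-0.17  0.45 -0.68  1.68  0.31  1.12 -1.72] w 0.683 g 33.3
```

```bash
python3 -m crank '[{"delta_rot":[0,0,0],"xyz":[0,-0.001,0.04],"fingers":1},{"delta_rot":[0,0,0],"xyz":[0,-0.001,0.08],"fingers":1},{"delta_rot":[0,0,0],"xyz":[0,-0.001,0.11],"fingers":1},{"delta_rot":[0,0,0],"xyz":[0,-0.001,0.13],"fingers":1},{"delta_rot":[0,0,0],"xyz":[0,-0.001,0.137],"fingers":1},{"delta_rot":[0,0,0],"xyz":[0,-0.001,0.137],"fingers":1}]'
python3 -m crank '[{"delta_rot":[0,0,0],"xyz":[0,0,0.0015],"fingers":1},{"delta_rot":[0,0,0],"xyz":[0,0,0.003],"fingers":1},{"delta_rot":[0,0,0],"xyz":[0,0,0.003],"fingers":1}]'
python3 -m crank '[{"delta_rot":[0,0,0],"xyz":[0,0,0.001],"fingers":1},{"delta_rot":[0,0,0],"xyz":[0,0,0.0015],"fingers":1}]'
python3 d.py 0.5122 0.330 0.088 45
```

```text
t: 20.55
eef_pos: [0.5131, 0.3272, 0.0951]
tool_rot: [0.001, 0.924, 0.382, -0.001]
contact_force: [-0.5, 0.5, -1.0]
gripper_width: 0.683
grasp_force: 33.3
t: 20.85
eef_pos: [0.5135, 0.3292, 0.0936]
tool_rot: [-0.0, 0.924, 0.382, 0.001]
contact_force: [-0.2, -0.0, -1.7]
gripper_width: 0.687
grasp_force: 33.3
t: 21.05
eef_pos: [0.5131, 0.3291, 0.0915]
tool_rot: [-0.0, 0.924, 0.382, 0.0]
contact_force: [-0.1, -0.8, -1.2]
gripper_width: 0.685
grasp_force: 33.3
t 21.05 d [-0.     -0.0012  0.0035] rot [ 0.01 -0.03 -0.03] q [-0.23  0.61 -0.61  1.8   0.44  0.87 -1.82] w 0.685 g 33.3
```

```bash
python3 -m crank '[{"delta_rot":[0,0,0],"xyz":[0,0,0.001],"fingers":1},{"delta_rot":[0,0,0],"xyz":[0,0,0.0015],"fingers":1}]'
python3 -m crank '[{"delta_rot":[0,0,0],"xyz":[0,0,0.0005],"fingers":1},{"delta_rot":[0,0,0],"xyz":[0,0,0.001],"fingers":1}]'
```

```text
t: 21.25
eef_pos: [0.5129, 0.329, 0.0896]
tool_rot: [0.0, 0.924, 0.382, -0.0]
contact_force: [-0.2, -0.3, -1.9]
gripper_width: 0.685
grasp_force: 33.3
t: 21.45
eef_pos: [0.5129, 0.3291, 0.0886]
tool_rot: [-0.0, 0.924, 0.382, -0.0]
contact_force: [-0.1, -0.4, -1.0]
gripper_width: 0.687
grasp_force: 33.3
```

```bash
python3 -m crank '[{"delta_rot":[0,0,0],"xyz":[0,0,0.0005],"fingers":1},{"delta_rot":[0,0,0],"xyz":[0,0,0.001],"fingers":1}]'
python3 -m crank '[{"delta_rot":[0,0,0],"xyz":[0,0,0.0005],"fingers":1},{"delta_rot":[0,0,0],"xyz":[0,0,0.0005],"fingers":1}]'
```

```text
t: 21.65
eef_pos: [0.5131, 0.3292, 0.0879]
tool_rot: [0.0, 0.924, 0.382, 0.0]
contact_force: [-0.4, -0.7, 3.5]
gripper_width: 0.684
grasp_force: 33.6
t: 21.85
eef_pos: [0.5131, 0.3292, 0.0879]
tool_rot: [0.0, 0.924, 0.382, 0.0]
contact_force: [-1.2, -1.2, 6.3]
gripper_width: 0.685
grasp_force: 33.6
```

Touching. Releasing and rising.

```bash
python3 -m crank '[{"delta_rot":[0,0,0],"xyz":[0,0,-0.0005],"fingers":1},{"delta_rot":[0,0,0],"xyz":[0,0,-0.0005],"fingers":0],"fingers":-0.1}]' 2>&1 | tail -1
python3 -m crank '[{"delta_rot":[0,0,0],"xyz":[0,0,-0.0005],"fingers":0.1},{"delta_rot":[0,0,0],"xyz":[0,0,-0.0005],"fingers":-0.4},{"delta_rot":[0,0,0],"xyz":[0,0,-0.0005],"fingers":-1},{"delta_rot":[0,0,0],"xyz":[0,0,-0.0005],"fingers":-1},{"delta_rot":[0,0,0],"xyz":[0,0,-0.0005],"fingers":-1},{"delta_rot":[0,0,0],"xyz":[0,0,-0.0005],"fingers":-1},{"delta_rot":[0,0,0],"xyz":[0,0,-0.03],"fingers":-1},{"delta_rot":[0,0,0],"xyz":[0,0,-0.07],"fingers":-1},{"delta_rot":[0,0,0],"xyz":[0,0,-0.11],"fingers":-1},{"delta_rot":[0,0,0],"xyz":[0,0,-0.14],"fingers":-1}]'
python3 d.py 0.5588 -0.122 0.19 20
```

```text
invalid input: not JSON, or not a number
t: 22.85
eef_pos: [0.5133, 0.3296, 0.2299]
tool_rot: [-0.0, 0.924, 0.382, 0.001]
contact_force: [0.6, 0.5, 1.0]
gripper_width: 0.999
grasp_force: 0.0
t 22.85 d [-0.2871  0.3516  0.0393] rot [-1.000e-02 -1.300e-01  2.497e+01] q [-0.17  0.45 -0.68  1.69  0.31  1.11 -1.72] w 0.999 g 0.0
```

```bash
python3 -m crank '[{"delta_rot":[0,0,3],"xyz":[-0.029,0.035,0],"fingers":-1},{"delta_rot":[0,0,6],"xyz":[-0.058,0.07,0],"fingers":-1},{"delta_rot":[0,0,9],"xyz":[-0.087,0.105,0],"fingers":-1},{"delta_rot":[0,0,12],"xyz":[-0.115,0.14,0],"fingers":-1},{"delta_rot":[0,0,15],"xyz":[-0.144,0.176,0],"fingers":-1},{"delta_rot":[0,0,18],"xyz":[-0.172,0.211,0],"fingers":-1},{"delta_rot":[0,0,21],"xyz":[-0.201,0.246,0],"fingers":-1},{"delta_rot":[0,0,24],"xyz":[-0.23,0.281,0],"fingers":-1},{"delta_rot":[0,0,25],"xyz":[-0.259,0.317,0],"fingers":-1},{"delta_rot":[0,0,25],"xyz":[-0.287,0.3516,0.01],"fingers":-1}]'
python3 -m crank '[{"delta_rot":[0,0,0],"xyz":[0,0,0],"fingers":-1},{"delta_rot":[0,0,0],"xyz":[0,0,0],"fingers":-1}]'
python3 d.py 0.5589 -0.121 0.044 20
python3 - <<'E'
from fit import *
C={n:viewer.read_camera(n) for n in('top','side')}
Z=np.zeros((480,640),bool)
for name,x0,z in (('beaker',(.512,.329),.055),('low_stand',(.461,-.333),0)):
    for cn,c in C.items():
        m=mask(cn,name,proj(c,(*x0,z+.03)))
        if m is not None: print(name,cn,fit([(c,m.astype(float),Z)],name,x0,z))
w=viewer.read_camera('wrist')['img'][:,:,::-1]
cv2.imwrite('pics/w5.png',np.hstack([cv2.resize(w,(480,360)),cv2.resize(C['side']['img'][180:400,180:440,::-1],(320,360))]))
E
```

```text
t: 23.85
eef_pos: [0.5592, -0.1247, 0.2185]
tool_rot: [0.001, 0.985, 0.173, 0.001]
contact_force: [0.5, 0.7, 0.2]
gripper_width: 1.005
grasp_force: 0.0
t: 24.05
eef_pos: [0.558, -0.1236, 0.2167]
tool_rot: [-0.0, 0.985, 0.172, -0.0]
contact_force: [-0.0, 0.5, 0.8]
gripper_width: 0.998
grasp_force: 0.0
t 24.05 d [ 0.0019 -0.0021  0.1727] rot [-0.04  0.04 -0.19] q [ 0.48  0.36 -0.46  1.8   0.18  1.03 -1.28] w 0.998 g 0.0
beaker top (array([0.5126, 0.3247]), np.float64(0.06))
beaker side (array([0.5149, 0.3264]), np.float64(0.09))
low_stand top (array([ 0.4616, -0.3371]), np.float64(0.717))
low_stand side (array([ 0.4604, -0.3314]), np.float64(0.067))
```

View pics/w5.png

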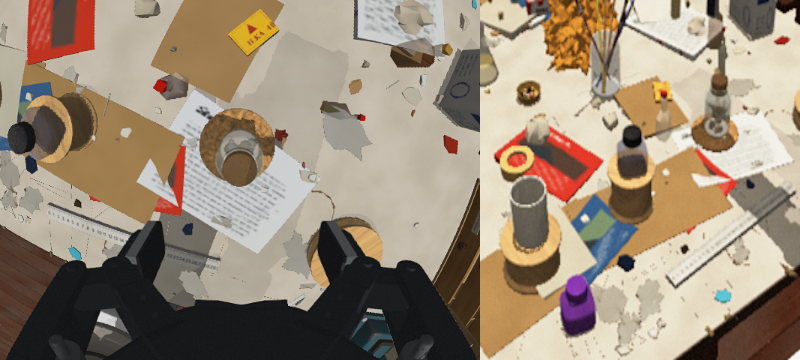

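Beaker is on the mid stand (530,210 right) within 5 mm, and the jar is under the gripper (240,165 left).

```bash
python3 -m crank '[{"delta_rot":[0,0,0],"xyz":[0.001,-0.002,0.04],"fingers":-1},{"delta_rot":[0,0,0],"xyz":[0.001,-0.002,0.08],"fingers":-1},{"delta_rot":[0,0,0],"xyz":[0.001,-0.002,0.11],"fingers":-1},{"delta_rot":[0,0,0],"xyz":[0.001,-0.002,0.14],"fingers":-1},{"delta_rot":[0,0,0],"xyz":[0.001,-0.002,0.16],"fingers":-1},{"delta_rot":[0,0,0],"xyz":[0.001,-0.002,0.171],"fingers":-1},{"delta_rot":[0,0,0],"xyz":[0.001,-0.002,0.171],"fingers":-1}]'
python3 -m crank '[{"delta_rot":[0,0,0],"xyz":[0,0,0],"fingers":1},{"delta_rot":[0,0,0],"xyz":[0,0,0],"fingers":1},{"delta_rot":[0,0,0],"xyz":[0,0,0],"fingers":1},{"delta_rot":[0,0,0],"xyz":[0,0,0],"fingers":1},{"delta_rot":[0,0,0],"xyz":[0,0,0],"fingers":1},{"delta_rot":[0,0,0],"xyz":[0,0,0],"fingers":1},{"delta_rot":[0,0,0],"xyz":[0,0,0],"fingers":1},{"delta_rot":[0,0,0],"xyz":[0,0,0],"fingers":1}]' 30
python3 d.py 0.4605 -0.332 0.12 20
python3 - <<'E'
from h import *
i=cv2.imread('pics/top1.png'); c=viewer.read_camera('top')
# wood-coloured hull of the low stand in the first top picture (beaker inside it)
hsv=cv2.cvtColor(i,cv2.COLOR_BGR2HSV)[270:345,430:525]
m=cv2.inRange(hsv,(8,90,90),(22,255,255)); m=cv2.morphologyEx(m,cv2.MORPH_OPEN,np.ones((3,3)))
(x,y),r=cv2.minEnclosingCircle(cv2.findNonZero(m)); print(x+430,y+270,r,at_z(c,(x+430,y+270),.031), .06*c['fx']/1.059)
E
```

```text
t: 25.1
eef_pos: [0.5578, -0.1198, 0.0451]
tool_rot: [-0.0, 0.985, 0.174, -0.001]
contact_force: [-0.2, 0.3, 0.2]
gripper_width: 0.999
grasp_force: 0.0
t: 25.9
eef_pos: [0.5597, -0.1203, 0.0477]
tool_rot: [0.0, 0.985, 0.173, 0.001]
contact_force: [-1.2, 0.6, 5.5]
gripper_width: 0.614
grasp_force: 31.4
t 25.9 d [-0.1654  0.1652 -0.0724] rot [ 0.07 -0.13 -0.03] q [ 0.4   0.58 -0.39  1.92  0.33  0.7  -1.4 ] w 0.614 g 31.4
476.26687240600586 307.98773193359375 27.41215705871582 [ 0.45875329 -0.33189882  0.031     ] 26.601340609786
```

```bash
python3 -m crank '[{"delta_rot":[0,0,0],"xyz":[0,0,-0.03],"fingers":1},{"delta_rot":[0,0,0],"xyz":[0,0,-0.065],"fingers":1},{"delta_rot":[0,0,0],"xyz":[-0.03,0.03,-0.07],"fingers":1},{"delta_rot":[0,0,0],"xyz":[-0.06,0.06,-0.07],"fingers":1},{"delta_rot":[0,0,0],"xyz":[-0.09,0.09,-0.07],"fingers":1},{"delta_rot":[0,0,0],"xyz":[-0.12,0.12,-0.07],"fingers":1},{"delta_rot":[0,0,0],"xyz":[-0.15,0.15,-0.07],"fingers":1},{"delta_rot":[0,0,0],"xyz":[-0.1655,0.165,-0.06],"fingers":1},{"delta_rot":[0,0,0],"xyz":[-0.1655,0.165,-0.04],"fingers":1},{"delta_rot":[0,0,0],"xyz":[-0.1655,0.165,-0.035],"fingers":1}]'
python3 -m crank '[{"delta_rot":[0,0,0],"xyz":[0,0,0],"fingers":1},{"delta_rot":[0,0,0],"xyz":[0,0,0],"fingers":1}]'
python3 d.py 0.460 -0.332 0.072 20
```

```text
t: 26.95
eef_pos: [0.4577, -0.3324, 0.08]
tool_rot: [-0.001, 0.985, 0.172, -0.001]
contact_force: [-0.1, -0.1, -0.7]
gripper_width: 0.611
grasp_force: 32.4
t: 27.15
eef_pos: [0.4603, -0.3313, 0.0819]
tool_rot: [0.0, 0.985, 0.174, 0.0]
contact_force: [0.1, 0.3, -0.7]
gripper_width: 0.612
grasp_force: 32.4
t 27.15 d [-0.0005  0.0006  0.0099] rot [ 0.02 -0.05  0.06] q [ 0.81  0.52 -0.38  1.92  0.27  0.75 -0.94] w 0.612 g 32.4
```

```bash
python3 -m crank '[{"delta_rot":[0,0,0],"xyz":[0,0,0.004],"fingers":1},{"delta_rot":[0,0,0],"xyz":[0,0,0.0075],"fingers":1},{"delta_rot":[0,0,0],"xyz":[0,0,0.0085],"fingers":1}]'
python3 -m crank '[{"delta_rot":[0,0,0],"xyz":[0,0,0.0005],"fingers":1},{"delta_rot":[0,0,0],"xyz":[0,0,0.001],"fingers":1}]'
python3 -m crank '[{"delta_rot":[0,0,0],"xyz":[0,0,0.0005],"fingers":1},{"delta_rot":[0,0,0],"xyz":[0,0,0.001],"fingers":1}]'
```

```text
t: 27.45
eef_pos: [0.4595, -0.3316, 0.0727]
tool_rot: [-0.0, 0.985, 0.174, -0.0]
contact_force: [-1.4, 2.1, 9.3]
gripper_width: 0.609
grasp_force: 33.5
t: 27.65
eef_pos: [0.4598, -0.3316, 0.0727]
tool_rot: [0.0, 0.985, 0.174, -0.0]
contact_force: [-3.9, 4.1, 13.1]
gripper_width: 0.615
grasp_force: 34.0
t: 27.85
eef_pos: [0.4598, -0.3315, 0.0727]
tool_rot: [0.0, 0.985, 0.174, -0.0]
contact_force: [-6.8, 3.8, 22.2]
gripper_width: 0.61
grasp_force: 35.0
```

Seated. Backing off slightly, releasing and rising.

```bash
python3 -m crank '[{"delta_rot":[0,0,0],"xyz":[0,0,-0.002],"fingers":1},{"delta_rot":[0,0,0],"xyz":[0,0,-0.0025],"fingers":0.1},{"delta_rot":[0,0,0],"xyz":[0,0,-0.0025],"fingers":-0.4},{"delta_rot":[0,0,0],"xyz":[0,0,-0.0025],"fingers":-1},{"delta_rot":[0,0,0],"xyz":[0,0,-0.0025],"fingers":-1},{"delta_rot":[0,0,0],"xyz":[0,0,-0.0025],"fingers":-1},{"delta_rot":[0,0,0],"xyz":[0,0,-0.03],"fingers":-1},{"delta_rot":[0,0,0],"xyz":[0,0,-0.07],"fingers":-1},{"delta_rot":[0,0,0],"xyz":[0,0,-0.11],"fingers":-1},{"delta_rot":[0,0,0],"xyz":[0,0,-0.15],"fingers":-1}]'
python3 -m crank '[{"delta_rot":[0,0,0],"xyz":[0.03,-0.03,-0.02],"fingers":-1},{"delta_rot":[0,0,0],"xyz":[0.06,-0.06,-0.02],"fingers":-1},{"delta_rot":[0,0,0],"xyz":[0.09,-0.09,-0.02],"fingers":-1},{"delta_rot":[0,0,0],"xyz":[0.12,-0.12,-0.02],"fingers":-1},{"delta_rot":[0,0,0],"xyz":[0.12,-0.12,-0.02],"fingers":-1},{"delta_rot":[0,0,0],"xyz":[0.12,-0.12,-0.02],"fingers":-1}]'
python3 - <<'E'
from fit import *
C={n:viewer.read_camera(n) for n in('top','side')}
Z=np.zeros((480,640),bool)
for name,x0,z,yw in (('beaker',(.512,.329),.055,None),('ink_pot',(.515,.121),.07,(1.15,)),('cork_jar',(.46,-.332),.031,None)):
    for cn,c in C.items():
        m=mask(cn,name,proj(c,(*x0,z+.03)))
        if m is not None: print(name,cn,fit([(c,m.astype(float),Z)],name,x0,z,yaw=yw))
cv2.imwrite('pics/f.png',cv2.resize(C['side']['img'][180:400,180:520,::-1],(800,518)))
E
```

```text
t: 28.85
eef_pos: [0.4592, -0.3317, 0.2221]
tool_rot: [-0.0, 0.985, 0.173, -0.0]
contact_force: [1.2, -0.4, 0.2]
gripper_width: 1.004
grasp_force: 0.0
t: 29.45
eef_pos: [0.5315, -0.177, 0.2406]
tool_rot: [-0.0, 0.985, 0.175, -0.0]
contact_force: [-0.4, -0.4, 1.1]
gripper_width: 0.999
grasp_force: 0.0
beaker top (array([0.5127, 0.3257]), np.float64(0.061))
beaker side (array([0.5151, 0.3264]), np.float64(0.086))
ink_pot top (array([0.5167, 0.1167, 1.2371]), np.float64(0.088))
ink_pot side (array([0.5179, 0.1186, 1.0876]), np.float64(0.093))
cork_jar top (array([ 0.46 , -0.332]), np.float64(1.0))
cork_jar side (array([ 0.459 , -0.3346]), np.float64(0.103))
```

View pics/f.png

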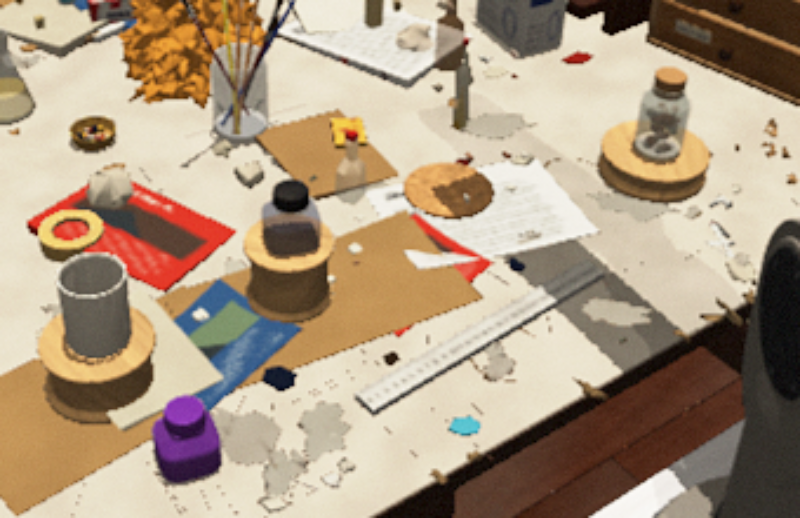

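All three pieces stand upright and centred on their stands: beaker (95,300) on mid, ink pot (290,215) on high, jar (662,120) on low. Each is within 5 mm of its stand's centre, and nothing else has moved.

```bash
python3 -c "
from station import job; print(job.hand_in())"
```

```text
the job is handed in; nothing more can be done
None
```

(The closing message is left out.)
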